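# Tug-test the reed cartridges in the tuning dock

### The arm

A 6-joint arm with a two-finger parallel gripper is mounted at the origin on a cart in front of the work surface, level with it; the furniture and walls round the work are solid. World frame = base frame: x ahead of the robot, y to its left, z up, the work surface at z = 0. Lengths are in m, angles in rad, forces in N, time in s.
With the tool pointing down it reaches from about 0.35 to 0.85 m from the base axis. Payload 8.1 kg.
Tool frame: the origin (TCP) lies at the very end of the fingers, on their centre line; the grasp point (between the pads) lies robot.grip_point_offset behind it (robot.grip_point_offset is the distance from the TCP to the grasp point, in m); z points along the fingers, y is the line along which they close (so a half turn about z gives the same grasp; the last joint's range is limited). The gripper opens to 93 mm and grips with 3 to 60 N. Pads are 15 mm wide; open, the fingers measure 128 mm over their backs; the gripper's body (75 mm by 188 mm) begins 65 mm behind the grasp point.
Start: joints at [-1.433, 0.13, 1.488, -0, 1.523, -0.085], TCP at [0.133, -0.585, 0.194] pointing down, gripper open.
Joint ranges: [-2.96, 2.96], [-0.89, 2.26], [0.02, 2.5], [-1.34, 4.48], [0, 2.73], [-2.66, 2.66]. Speed limits (rad/s): [2.39, 2.39, 2.79, 3.14, 3.14, 3.14].

### API

Orientations are given as a rotation vector (axis times angle).
In Python, from plant import robot, eyes gives the robot as it stands. The module is installed in compiled form; this text tells all that it offers.
- The arm moves only by the tool apply_moves, never from a script. Its argument "steps" is one flat list of numbers, 7 for each row, row after row: the shift along the tool's x, y, z in units of 30 mm (1.0 is 30 mm), then the turn, a rotation vector about the tool's x, y, z in units of 6 degrees (1.0 is 6 degrees), then the opening in per cent of the stroke, from 0 (shut) to 100 (fully open). In form: [dx, dy, dz, ax, ay, az, fingers, dx, dy, dz, ax, ay, az, fingers, ...]. A call has 1 to 12 rows; each row shifts and turns the commanded pose from where the row before left it, along the tool's axes as they then stand; what a row does not reach is not made up. A row lasts 1/12 s, in which the tool goes at most 41.7 mm and 7.16 degrees, less where a joint would pass 70% of its speed; a pose out of reach is approached as far as the arm can. A call is refused whole if a number of a shift passes 1 or a number of a turn 1, either way. A call with a gripper value outside its range is refused whole. The fingers move at their own pace and stop on an object; "grip_force" is the grip in N (left out, the last holds). Time passes only in rows, so rows that do not move let the fingers close. It gives the time, the measured TCP pose, the force, the opening and the grip force at its end, in the units of the state.
- robot.read_state(): the state, without advancing time (a new reading comes with each control period).
- eyes.read_camera(name): name is "side" or "top"; returns the picture (400x640x3 uint8, red, green, blue); there is no depth.
- eyes.calibration(name): a dict with "K" (3x3 intrinsics, pixels), "R" (3x3) and "t" (3): a world point X has camera coordinates R X + t. Camera axes: x right, y down, z forward; pixel columns grow to the right and rows downward; lengths in m; the calibration is good to about 2 mm. A picture is of the moment at which its call begins. calibration takes no time and is no camera call.
- robot.close_job(): hands the job in; it is judged then, once.
Trained networks look in the newest picture that a camera, given by its name, has taken for a name from the list of things; names that differ only in an ending like _2 or _b are one class to them, and where a whole thing is asked for, a point or a joint stands for the part that bears it (a point fixed in the world has none). Each returns a list of dicts, best first, with "conf" (0 to 1); they miss things now and then, are a little off and sometimes report something else, mostly with a low value. They report only what shows in the picture. A call takes as long as a camera call.
- eyes.search_frame(camera, thing): "rect" ([left, top, width, height] in pixels, round what is visible of it).
- eyes.place_of(camera, thing): "xy" ([column, row] in pixels: a listed point, or the origin of a listed thing).
The state is a dict: "t": time; "q": joint angles; "dq": joint speeds; "joint_torque": joint torques, N m; "tool_pos": TCP position; "orientation": TCP orientation; "force": force on the tool from outside, world axes, zero at the start; "wrist_torque": the same for the moment, N m; "opening": finger opening in m; "gripper_force": force on a finger pad.
Only numpy, scipy, OpenCV 4.12 (cv2) and the standard library are available. Lean on these libraries where they do the work, as an engineer would, in place of code of your own. Each camera call takes 0.05 s, during which the arm holds its last target. There are 200 camera calls.

### The job

Two reed cartridges were just put into the grey dock on the bench, and one of them has not latched. Find it by tugging its orange grip straight up: the loose one lifts a centimetre or more out of its bay, while the latched one holds and must not be pulled out of its bay. Press the loose one back down until it snaps fully home, tug it up again so that its bay rises with it and proves the latch, then lower it and let go, leaving both cartridges latched in their bays and the bays down.

Things in the scene. Friction and masses are not known exactly. Their poses are not given: they have to be found in the camera images.
- cartridge_a: one of two identical cartridges: black case 36 x 48 mm, 32 mm high, with an upright orange grip 14 mm thick (local x), 36 mm long (local y), 32 to 64 mm above the origin, to be taken across its 14 mm from above. Origin at the centre of its underside, z up. 0.08 to 0.17 kg. Latched, it sits on the bay floor with 0.5 mm of play
- cartridge_b: the other cartridge, same shape, axes and behaviour as cartridge_a. Whichever is not latched rests loose on the bay's two sprung catches, about 9 mm above home, and lifts out freely; pressed straight down with 6 to 12 N it snaps past them and goes home, its underside on the bay floor
- bay_left (a point): centre of the pocket floor of the left bay (+y), where a latched cartridge has its origin; 17 mm above the worktop when down. The bay slides freely 25 mm up on its pins: tugging a latched cartridge lifts it at a steady 5 to 6 N (5 mm of rise proves the latch); it sinks back when lowered. At the 25 mm stop over 10 N can tear the cartridge out: tug 10 to 20 mm
- bay_right (a point): the same point of the right bay (-y), built and moving like the left. The dock is a fixed grey plate 90 x 190 x 12 mm with the bays 90 mm apart along its long side (local y); each is an aluminium block 52 x 80 mm, with a pocket 20 mm deep, 1 mm wider all round than the cartridge (whose axes are parallel to the dock's), and above it a 7 mm high flared lip

How it is judged:
By the outcome, as a careful person would: the job done as asked, in the order asked, and still so for the second after the job is handed in, with the robot touching nothing.
It also fails if it takes over 45 s, if anything falls off the work surface, if the arm or the gripper's body presses on something with over 40 N, if the wrist force passes 120 N, or if a joint passes its speed limit or range.

## Working session

There is one attempt and no reset: what is moved stays moved. The work goes in short steps, Python scripts to look and compute and a tool call to move; the robot and the scene stay as the last step left them, time stands still between calls to the robot, and variables do not carry over. Pictures are saved under pics/ and viewed, at most 10 in all, crops included, and the job is handed in when it is done.

Besides the shell and the picture viewer there is one more tool, called after ">>>" as name(argument=value, ...) on one line, values as JSON. apply_moves: Moves the arm, as the interface text tells. Its arguments: {"type":"object","properties":{"steps":{"type":"array"},"grip_force":{"type":"number"}},"required":["steps"]}

```bash
mkdir -p pics
cat > h.py <<'E'
import numpy as np, cv2
from plant import robot, eyes
def cal(n):
    c=eyes.calibration(n); return np.array(c["K"]),np.array(c["R"]),np.array(c["t"])
def ray(n,p):
    K,R,t=cal(n); d=R.T@np.linalg.inv(K)@np.array([p[0],p[1],1.]); return -R.T@t,d/np.linalg.norm(d)
def onz(n,p,z):
    o,d=ray(n,p); return o+d*(z-o[2])/d[2]
def proj(n,X):
    K,R,t=cal(n); c=K@(R@np.array(X)+t); return c[:2]/c[2]
E
python3 - <<'E'
from h import *
s=robot.read_state()
print(robot.grip_point_offset,{k:np.round(s[k],3) for k in s})
for n in("top","side"):
    im=eyes.read_camera(n); cv2.imwrite(f"pics/{n}0.png",im[...,::-1])
    print(n,ray(n,(320,200)))
    for th in("cartridge_a","bay_left","bay_right"):
        r=eyes.place_of(n,th); print(th,[(np.round(x["xy"],1),round(x["conf"],2)) for x in r[:4]])
        z=.017
        print([np.round(onz(n,x["xy"],z),3) for x in r[:4]])
    print([(x["rect"],round(x["conf"],2)) for x in eyes.search_frame(n,"cartridge_a")[:4]])
E
```

```text
0.0188 {'t': np.float64(0.0), 'q': array([-1.433,  0.131,  1.489,  0.   ,  1.523, -0.085]), 'dq': array([ 0.   , -0.002, -0.   ,  0.001, -0.   ,  0.001]), 'joint_torque': array([-0.0000e+00, -5.5985e+01, -4.9175e+01,  7.7000e-02,  3.6000e-02,
       -0.0000e+00]), 'tool_pos': array([ 0.133, -0.585,  0.193]), 'orientation': array([-3.12 , -0.349,  0.   ]), 'force': array([0.184, 0.438, 0.364]), 'wrist_torque': array([-0.09 , -0.004, -0.021]), 'gripper_force': np.float64(0.0), 'opening': np.float64(0.093)}
top (array([ 0.38542108, -0.28876313,  0.9153448 ]), array([ 0.1281616 , -0.02647609, -0.99139983]))
cartridge_a [(array([279.5, 192.2]), 0.59), (array([324.4, 200.3]), 0.55)]
[array([ 0.519, -0.231,  0.017]), array([ 0.501, -0.322,  0.017])]
bay_left [(array([280.5, 193. ]), 0.75)]
[array([ 0.517, -0.233,  0.017])]
bay_right [(array([325.4, 196.5]), 0.67)]
[array([ 0.509, -0.324,  0.017])]
[([266.9, 183.6, 26.8, 15.3], 0.95), ([310.9, 186.7, 29.9, 21.6], 0.92)]
side (array([ 0.34286351, -1.03048129,  0.49623016]), array([ 0.20694266,  0.83766383, -0.50546418]))
cartridge_a [(array([310.5, 218.7]), 0.7), (array([309.7, 202.5]), 0.69), (array([309.8, 200.5]), 0.65)]
[array([ 0.499, -0.311,  0.017]), array([ 0.513, -0.242,  0.017]), array([ 0.515, -0.233,  0.017])]
bay_left [(array([310.2, 202.2]), 0.56)]
[array([ 0.514, -0.241,  0.017])]
bay_right [(array([314.2, 221.8]), 0.71)]
[array([ 0.505, -0.325,  0.017])]
[([304.2, 187.4, 17.7, 32.4], 0.94), ([303.6, 174.6, 16.7, 21.9], 0.66)]
```

View pics/top0.png

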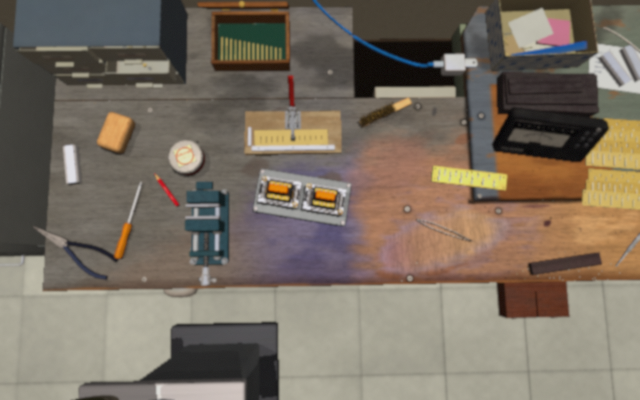

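View pics/side0.png

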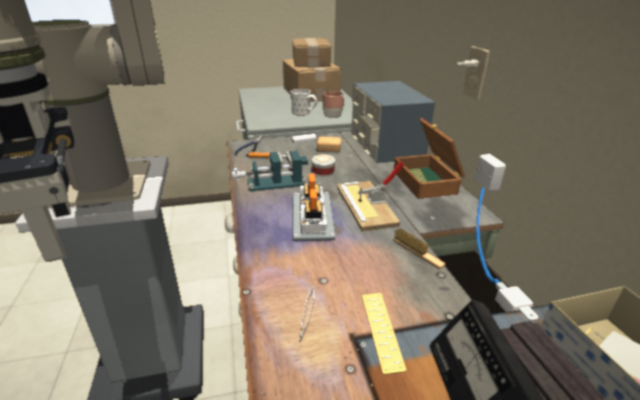

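The top picture shows the grey dock at about columns 252–351, rows 170–223, turned slightly. Its orange grips are near (279,187) and (324,195), and the side view looks along its length. I'll refine with colour segmentation on fresh crops.

Run:
```python
from h import *
from scipy.spatial.transform import Rotation as Ro
import glob
def seg(n,box):
    im=cv2.imread(f"pics/{n}0.png"); x0,y0,x1,y1=box
    c=im[y0:y1,x0:x1]; big=cv2.resize(c,None,fx=6,fy=6,interpolation=cv2.INTER_CUBIC)
    hsv=cv2.cvtColor(big,cv2.COLOR_BGR2HSV)
    m=cv2.inRange(hsv,(5,170,150),(22,255,255))
    k,_,st,ce=cv2.connectedComponentsWithStats(m)
    for i in range(1,k):
        if st[i,4]>200: print(n,"orange c",ce[i]/6+[x0,y0],"box",st[i,:4]/6+[x0,y0,0,0],"area",st[i,4]/36)
    return big
T=seg("top",(245,160,360,230)); S=seg("side",(280,160,345,245))
S=cv2.resize(S,(390,510)); out=np.zeros((510,690+0,3),np.uint8)
cv2.imwrite("pics/tc.png",T); cv2.imwrite("pics/sc.png",S)
# dock corners in top
for p in((262,170),(351,182),(346,223),(252,212)): print(np.round(onz("top",p,.012),3))
```

```text
top orange c [278.2561823  188.11632264] box [268.66666667 183.33333333  19.83333333   9.5       ] area 135.91666666666666
top orange c [325.47203127 195.21785281] box [315.83333333 190.16666667  20.          10.        ] area 137.38888888888889
side orange c [312.92035967 191.11606187] box [309.16666667 174.16666667   8.33333333  33.83333333] area 173.0
[ 0.566 -0.196  0.012]
[ 0.538 -0.377  0.012]
[ 0.455 -0.364  0.012]
[ 0.48  -0.175  0.012]
```

View pics/tc.png

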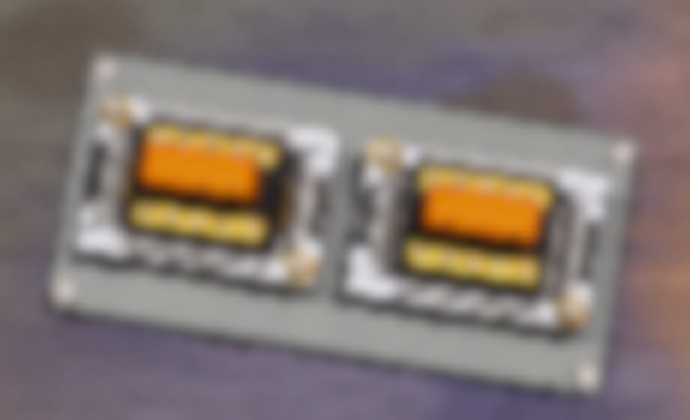

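View pics/sc.png

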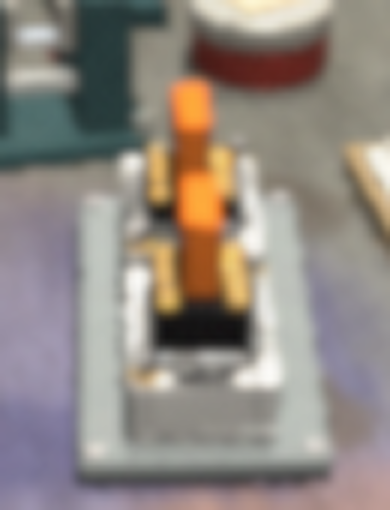

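The crops show the dock's corners clearly, turned about -9°. The grips' top faces centre at about (278,188) and (325.5,195), and both lie along the dock's long axis.

```bash
cat >> h.py <<'E'
from scipy.spatial.transform import Rotation as Ro
def delta(tcp,yaw):
    """tool-frame shift (units) and turn (units) from now to TCP pose with tool y along +-dock x"""
    s=robot.read_state(); R=Ro.from_rotvec(s["orientation"]); best=None
    for sg in(1,-1):
        y=sg*np.array([np.cos(yaw),np.sin(yaw),0]); z=np.array([0,0,-1.]); x=np.cross(y,z)
        d=(R.inv()*Ro.from_matrix(np.c_[x,y,z])).as_rotvec()
        print("shift",np.round(R.inv().apply(np.array(tcp)-s["tool_pos"])/.03,2),"turn",np.round(np.degrees(d)/6,2),"final x",np.round(x,2))
E
python3 - <<'E'
from h import *
P=[onz("top",p,.012)[:2] for p in((261.7,169.5),(350.8,184.2),(345,225),(254.2,211.7))]
P=np.array(P); c=P.mean(0); v=(P[0]+P[3]-P[1]-P[2])/2; u=(P[0]+P[1]-P[2]-P[3])/2
print("dock",c,np.linalg.norm(v),np.linalg.norm(u),"yaw",np.degrees(np.arctan2(-v[0],v[1])),np.degrees(np.arctan2(u[1],u[0])))
yaw=np.arctan2(-v[0],v[1]); y=np.array([-np.sin(yaw),np.cos(yaw)])
for z in(.081,.090):
    L=onz("top",(278.2,187.5),z)[:2];R=onz("top",(325.4,194.8),z)[:2]; d=L-R
    print(z,"grips",L,R,np.linalg.norm(d),np.degrees(np.arctan2(-d[0],d[1])))
for s in(1,-1):
    b=c+s*.045*y; print("bay",b)
    for z in(.081,.090): print(z,[proj("side",(*(b+y*k*.018),z)).round(1) for k in(1,-1)],proj("top",(*b,z)).round(1))
E
```

```text
dock [ 0.50794248 -0.27835915] 0.1847442874433982 0.08602587374191493 yaw -9.848323977526924 -9.813553102802599
0.081 grips [ 0.51820858 -0.23298502] [ 0.50296097 -0.32137598] 0.08969643452963807 -9.787306474117717
0.09 grips [ 0.51677621 -0.23358669] [ 0.50169308 -0.32102418] 0.08872888741114503 -9.787306474117766
bay [ 0.5156393  -0.23402227]
0.081 [array([309.9, 173.2]), array([310.5, 180.3])] [278.8 188.8]
0.09 [array([309.9, 169.7]), array([310.5, 176.7])] [278.4 188.1]
bay [ 0.50024566 -0.32269603]
0.081 [array([311.6, 191.9]), array([312.4, 200.4])] [326.1 196.2]
0.09 [array([311.6, 188.2]), array([312.4, 196.6])] [326.3 195.6]
```

```bash
python3 -c "
from h import *
delta((.501,-.322,.13),np.radians(-9.8))"
```

```text
shift [13.92 -5.84  2.13] turn [ -0.    -0.   -11.24] final x [0.17 0.99 0.  ]
shift [13.92 -5.84  2.13] turn [-0.    0.   18.76] final x [-0.17 -0.99 -0.  ]
```

>>> apply_moves(steps=[1,-0.42,0,0,0,0,100,1,-0.42,0,0,0,0,100,1,-0.42,0,0,0,0,100,1,-0.42,0,0,0,0,100,1,-0.42,0,0,0,0,100,1,-0.42,0,0,0,0,100,1,-0.42,0,0,0,0,100,1,-0.42,0,0,0,0,100,1,-0.42,0,0,0,0,100,1,-0.42,0,0,0,0,100,1,-0.42,0,0,0,0,100,1,-0.42,0,0,0,0,100], grip_force=45)

```text
t: 1.5
tool_pos: [0.4515, -0.3571, 0.1942]
orientation: [3.122, 0.349, 0.0]
force: [-0.3, -1.4, 0.2]
opening: 0.0928
gripper_force: 0.0
```

>>> apply_moves(steps=[0,0,0,0,0,-1,100,0,0,0,0,0,-1,100,0,0,0,0,0,-1,100,0,0,0,0,0,-1,100,0,0,0,0,0,-1,100,0,0,0,0,0,-1,100,0,0,0,0,0,-1,100,0,0,0,0,0,-1,100,0,0,0,0,0,-1,100,0,0,0,0,0,-1,100,0,0,0,0,0,-1,100,0,0,0,0,0,-0.24,100])

```text
t: 2.5
tool_pos: [0.4503, -0.3582, 0.194]
orientation: [2.396, 2.031, 0.0]
force: [0.3, 0.1, 0.1]
opening: 0.0931
gripper_force: 0.0
```

```bash
python3 -c "
from h import *
delta((.501,-.322,.11),np.radians(-9.8))"
```

```text
shift [1.47 1.47 2.8 ] turn [0.   0.   0.06] final x [0.17 0.99 0.  ]
shift [1.47 1.47 2.8 ] turn [ -0.     0.   -29.94] final x [-0.17 -0.99 -0.  ]
```

>>> apply_moves(steps=[0.37,0.37,0.5,0,0,0,100,0.37,0.37,0.8,0,0,0,100,0.37,0.37,0.8,0,0,0,100,0.36,0.36,0.7,0,0,0.06,60,0,0,0,0,0,0,60,0,0,0,0,0,0,60])

```text
t: 3.0
tool_pos: [0.5005, -0.3211, 0.1085]
orientation: [-2.405, -2.016, 0.001]
force: [-0.2, -0.3, 0.3]
opening: 0.077
gripper_force: 0.0
```

Run:
```python
from h import *
delta((.5015,-.322,.063),np.radians(-9.8))
a=eyes.read_camera("top")[150:250,230:370,::-1];b=eyes.read_camera("side")[130:240,270:360,::-1]
a=cv2.resize(a,None,fx=3,fy=3,interpolation=2);b=cv2.resize(b,None,fx=4,fy=4,interpolation=2)
o=np.zeros((440,780,3),np.uint8);o[:300,:420]=a;o[:440,420:]=b;cv2.imwrite("pics/c1.png",o)
```

```text
shift [-0.03  0.04  1.52] turn [-0.03 -0.01 -0.04] final x [0.17 0.99 0.  ]
shift [-0.03  0.04  1.52] turn [-2.000e-02  5.000e-02  2.996e+01] final x [-0.17 -0.99 -0.  ]
```

View pics/c1.png

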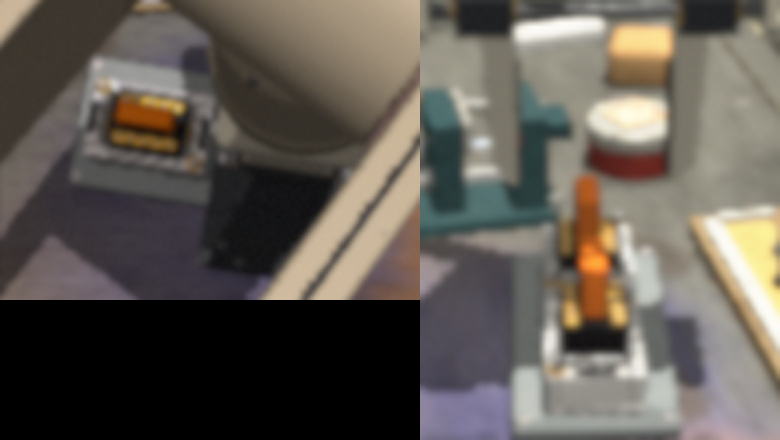

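The side view shows the fingers at crop columns about 500 and 688, so they straddle the near grip at 593 evenly. I'll go down and close.

>>> apply_moves(steps=[0,0.02,0.5,0,0,0,50,0,0.02,0.5,0,0,0,40,0,0,0.5,0,0,0,35,0,0,0,0,0,0,25,0,0,0,0,0,0,22,0,0,0,0,0,0,20,0,0,0,0,0,0,18,0,0,0,0,0,0,18])

```text
t: 3.77
tool_pos: [0.5032, -0.3232, 0.0666]
orientation: [2.408, 2.014, 0.001]
force: [1.3, -0.9, 0.2]
opening: 0.0182
gripper_force: 0.0
```

>>> apply_moves(steps=[0,0,0,0,0,0,15,0,0,0,0,0,0,10,0,0,0,0,0,0,0,0,0,0,0,0,0,0,0,0,0,0,0,0,0,0,0,0,0,0,0,0], grip_force=10)

```text
t: 4.27
tool_pos: [0.5024, -0.3224, 0.0649]
orientation: [-2.409, -2.016, 0.0]
force: [0.1, -0.3, 0.6]
opening: 0.0003
gripper_force: 0.1
```

The fingers shut fully with nothing between them, so I'll look.

Run:
```python
from h import *
print(robot.read_state()["tool_pos"],proj("side",robot.read_state()["tool_pos"]),proj("top",robot.read_state()["tool_pos"]))
a=eyes.read_camera("top")[150:250,230:370,::-1];b=eyes.read_camera("side")[130:240,270:360,::-1]
a=cv2.resize(a,None,fx=3,fy=3,interpolation=2);b=cv2.resize(b,None,fx=4,fy=4,interpolation=2)
o=np.zeros((440,780,3),np.uint8);o[:300,:420]=a;o[:440,420:]=b;cv2.imwrite("pics/c2.png",o)
```

```text
[ 0.50238795 -0.32235615  0.06485288] [312.94276627 202.43199692] [325.61332138 196.27071674]
```

View pics/c2.png

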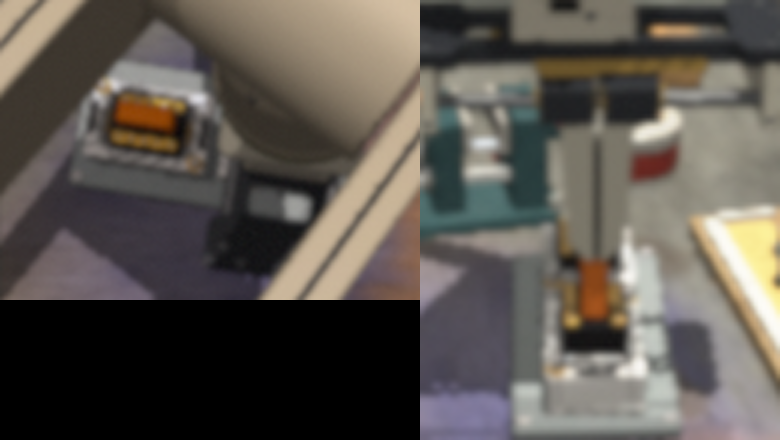

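Picture c2 shows the closed fingers at crop columns 565–630. They end at row 265, right where the grip's top face starts, so the tips may be higher than the reading suggests. I'll raise the arm and find where the tips are by differencing images.

>>> apply_moves(steps=[0,0,-0.7,0,0,0,0,0,0,-0.7,0,0,0,0,0,0,-0.4,0,0,0,0,0,0,0,0,0,0,0,0,0,0,0,0,0,0])

```text
t: 4.78
tool_pos: [0.503, -0.3229, 0.1196]
orientation: [2.408, 2.015, 0.001]
force: [0.2, -0.4, -0.2]
opening: 0.0009
gripper_force: 0.0
```

Run:
```python
from h import *
p=robot.read_state()["tool_pos"]; print(p,proj("side",p))
im=eyes.read_camera("side"); np.save("s1.npy",im)
b=cv2.resize(im[120:230,270:360,::-1],None,fx=5,fy=5,interpolation=2)
q=((proj("side",p)-[270,120])*5).astype(int); cv2.drawMarker(b,tuple(int(v) for v in q),(0,255,0),0,14,1)
cv2.imwrite("pics/c3.png",b)
```

```text
[ 0.50300827 -0.3228749   0.11955979] [313.36714065 179.70738564]
```

View pics/c3.png

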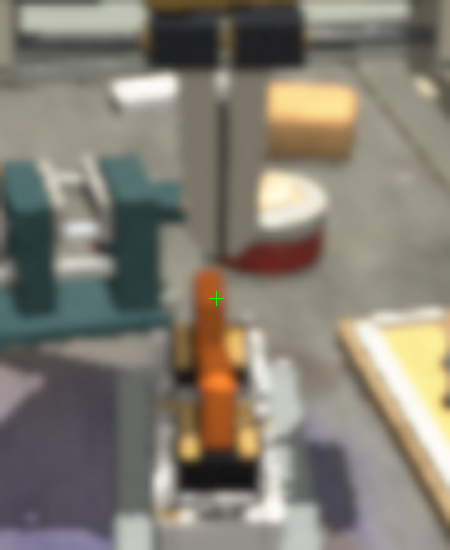

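The closed tips end at crop (222,255), about 43 crop px (8.6 px, roughly 21 mm) above the TCP projection at the green mark. The fingers are therefore really about 20 mm higher than read, and they closed above the grip. I'll go lower in stages and watch the force.

>>> apply_moves(steps=[0,-0.05,0,0,0,0,50,0,0,0,0,0,0,50,0,0,0,0,0,0,50,0,0,0.7,0,0,0,50,0,0,0.7,0,0,0,50,0,0,0.5,0,0,0,50,0,0,0.2,0,0,0,50,0,0,0.2,0,0,0,50,0,0,0.1,0,0,0,50,0,0,0,0,0,0,50])

```text
t: 5.67
tool_pos: [0.501, -0.3221, 0.0468]
orientation: [-2.409, -2.016, 0.0]
force: [0.6, 0.5, 0.4]
opening: 0.0464
gripper_force: 0.0
```

>>> apply_moves(steps=[0,0,0,0,0,0,30,0,0,0,0,0,0,20,0,0,0,0,0,0,16,0,0,0,0,0,0,10,0,0,0,0,0,0,0,0,0,0,0,0,0,0,0,0,0,0,0,0,0,0,0,0,0,0,0,0], grip_force=10)

```text
t: 6.33
tool_pos: [0.5011, -0.3223, 0.0472]
orientation: [2.409, 2.016, 0.0]
force: [0.2, 1.0, 1.1]
opening: 0.0141
gripper_force: 10.0
```

>>> apply_moves(steps=[0,0,0,0,0,0,0,0,0,0,0,0,0,0,0,0,-0.1,0,0,0,0,0,0,-0.1,0,0,0,0,0,0,-0.1,0,0,0,0,0,0,-0.1,0,0,0,0,0,0,-0.05,0,0,0,0,0,0,0,0,0,0,0,0,0,0,0,0,0], grip_force=40)

```text
invalid input
```

Run:
```python
from h import *
for i in range(3):
    im=eyes.read_camera("side"); s=robot.read_state(); print(s["tool_pos"].round(4) if hasattr(s["tool_pos"],"round") else s["tool_pos"],np.round(s["force"],2),s["opening"])
b=cv2.resize(im[150:240,270:360,::-1],None,fx=6,fy=6,interpolation=2)
cv2.imwrite("pics/c4.png",b)
```

```text
[ 0.5011 -0.3223  0.0472] [-0.45  0.49  2.48] 0.013938621066685053
[ 0.5011 -0.3223  0.0472] [-1.1  -0.61  2.28] 0.013902329121331837
[ 0.5011 -0.3223  0.0472] [-0.91  1.2   2.43] 0.01343482132821643
```

View pics/c4.png

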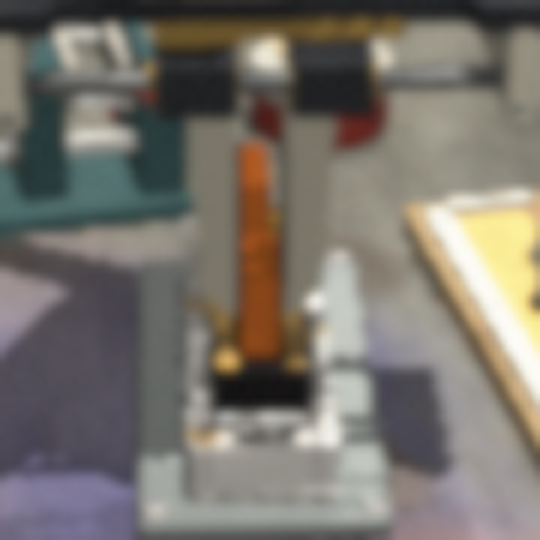

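The call was refused (I miscounted a row). The picture shows the fingers well engaged on either side of the near grip (columns 240–280), with tips near row 310, close to the case. Now the tug.

>>> apply_moves(steps=[0,0,0,0,0,0,0,0,0,0,0,0,0,0,0,0,-0.1,0,0,0,0,0,0,-0.1,0,0,0,0,0,0,-0.1,0,0,0,0,0,0,-0.1,0,0,0,0,0,0,-0.05,0,0,0,0,0,0,0,0,0,0,0,0,0,0,0,0,0,0], grip_force=40)

```text
t: 7.23
tool_pos: [0.501, -0.3222, 0.0606]
orientation: [2.409, 2.016, 0.0]
force: [0.0, 0.8, -1.7]
opening: 0.0138
gripper_force: 40.0
```

Run:
```python
from h import *
for i in range(4):
    im=eyes.read_camera("side"); s=robot.read_state(); print(np.round(s["tool_pos"],4),np.round(s["force"],2),s["opening"])
b=cv2.resize(im[150:240,270:360,::-1],None,fx=6,fy=6,interpolation=2)
cv2.imwrite("pics/c5.png",b)
```

```text
[ 0.5009 -0.3221  0.0604] [ 0.08  0.53 -1.19] 0.014015040460647355
[ 0.5008 -0.3221  0.0603] [-0.22  0.03 -0.29] 0.014076435234654194
[ 0.5008 -0.322   0.0602] [ 0.13  0.79 -1.73] 0.013551665861155627
[ 0.5008 -0.322   0.0602] [ 0.12 -0.29 -1.12] 0.013805109557910355
```

View pics/c5.png

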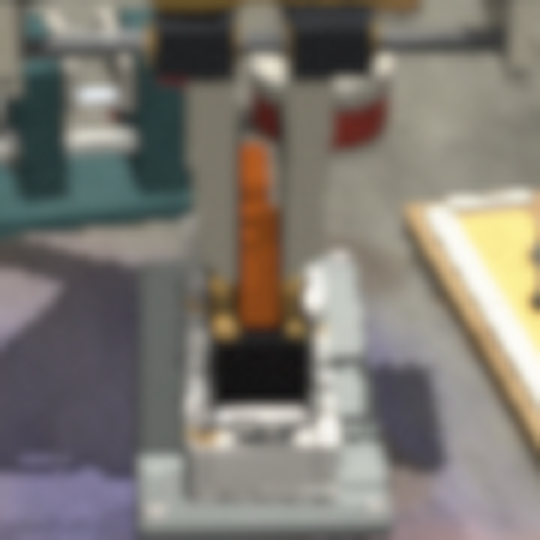

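The picture shows the cartridge lifted: the grip base rose from row 360 to 330, about 12 mm, and the bay is still. The force is about 1.2 N, just its weight, so the right one is the loose one. Pressing it home.

>>> apply_moves(steps=[0,0,0.1,0,0,0,0,0,0,0.1,0,0,0,0,0,0,0.1,0,0,0,0,0,0,0.1,0,0,0,0,0,0,0.08,0,0,0,0,0,0,0.06,0,0,0,0,0,0,0.06,0,0,0,0,0,0,0.06,0,0,0,0,0,0,0.06,0,0,0,0,0,0,0,0,0,0,0], grip_force=50)

```text
t: 8.27
tool_pos: [0.5012, -0.3223, 0.0391]
orientation: [2.409, 2.016, 0.0]
force: [-0.8, 0.4, 2.5]
opening: 0.0138
gripper_force: 50.0
```

>>> apply_moves(steps=[0,0,0.03,0,0,0,0,0,0,0.03,0,0,0,0,0,0,0,0,0,0,0])

```text
t: 8.52
tool_pos: [0.5014, -0.3224, 0.039]
orientation: [2.408, 2.016, 0.0]
force: [-4.6, 3.9, 15.7]
opening: 0.0132
gripper_force: 50.0
```

>>> apply_moves(steps=[0,0,0.03,0,0,0,0,0,0,0.0,0,0,0,0])

```text
t: 8.68
tool_pos: [0.5015, -0.3224, 0.0389]
orientation: [2.408, 2.016, 0.0]
force: [-7.3, 6.9, 23.1]
opening: 0.0136
gripper_force: 50.0
```

At the floor with 23 N. Now the proving tug, about 14 mm.

>>> apply_moves(steps=[0,0,-0.09,0,0,0,0,0,0,-0.08,0,0,0,0,0,0,-0.1,0,0,0,0,0,0,-0.1,0,0,0,0,0,0,-0.1,0,0,0,0,0,0,-0.08,0,0,0,0,0,0,0,0,0,0,0,0,0,0,0,0,0,0])

```text
t: 9.35
tool_pos: [0.5006, -0.3219, 0.0524]
orientation: [-2.409, -2.016, 0.001]
force: [-0.3, -0.3, -5.4]
opening: 0.0134
gripper_force: 50.0
```

Run:
```python
from h import *
for i in range(4):
    im=eyes.read_camera("side"); s=robot.read_state(); print(np.round(s["tool_pos"],4),np.round(s["force"],2),s["opening"])
b=cv2.resize(im[150:240,270:360,::-1],None,fx=6,fy=6,interpolation=2)
cv2.imwrite("pics/c6.png",b)
```

```text
[ 0.5006 -0.322   0.0523] [-1.32  0.17 -6.4 ] 0.01349642040853575
[ 0.5006 -0.322   0.0522] [-0.95  0.04 -5.96] 0.013743483771207257
[ 0.5006 -0.322   0.0522] [-1.04 -0.24 -5.53] 0.01370229173229327
[ 0.5006 -0.322   0.0523] [ 0.33 -0.13 -6.12] 0.013718081749042647
```

View pics/c6.png

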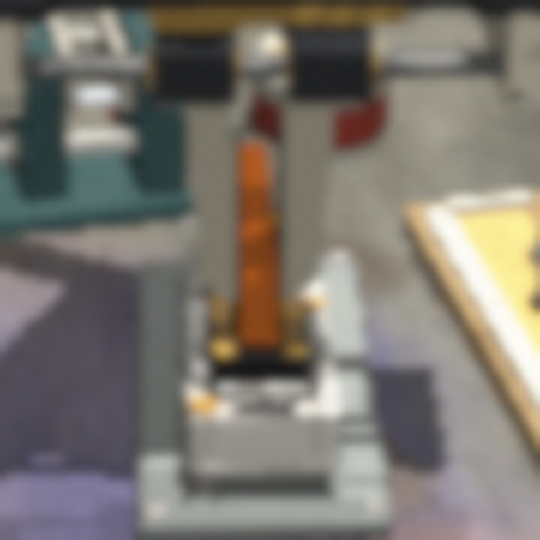

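The picture shows the bay risen with the cartridge: there is a dark gap under the block at rows 475–495, and the tug is a steady 6 N. The latch is proved, so I'll lower, release and retreat.

>>> apply_moves(steps=[0,0,-0.02,0,0,0,0,0,0,0.08,0,0,0,0,0,0,0.1,0,0,0,0,0,0,0.1,0,0,0,0,0,0,0.1,0,0,0,0,0,0,0.07,0,0,0,0,0,0,0.02,0,0,0,0,0,0,0,0,0,0,0,0,0,0,0,0,0,0])

```text
t: 10.3
tool_pos: [0.5016, -0.3224, 0.0398]
orientation: [2.408, 2.015, 0.001]
force: [-0.4, -0.1, -1.4]
opening: 0.0134
gripper_force: 50.0
```

>>> apply_moves(steps=[0,0,0.03,0,0,0,0,0,0,0,0,0,0,0,0,0,0,0,0,0,18,0,0,0,0,0,0,22,0,0,0,0,0,0,30,0,0,0,0,0,0,40,0,0,0,0,0,0,45,0,0,0,0,0,0,45])

```text
t: 10.97
tool_pos: [0.5009, -0.3221, 0.0382]
orientation: [-2.409, -2.016, -0.0]
force: [0.8, -0.3, 0.4]
opening: 0.0401
gripper_force: 0.0
```

>>> apply_moves(steps=[0,0,-0.2,0,0,0,45,0,0,-0.4,0,0,0,45,0,0,-0.8,0,0,0,45,0,0,-1,0,0,0,45,0,0,-1,0,0,0,45,0,0,-1,0,0,0,45,0,0,0,0,0,0,45,0,0,0,0,0,0,45])

```text
t: 11.63
tool_pos: [0.5027, -0.3235, 0.1746]
orientation: [2.404, 2.012, 0.002]
force: [-0.2, -0.3, 0.1]
opening: 0.042
gripper_force: 0.0
```

Run:
```python
from h import *
s=robot.read_state(); print(np.round(s["tool_pos"],4),np.round(s["force"],2))
im=eyes.read_camera("side")[...,::-1]; x0,y0=280,160
big=cv2.resize(im[160:245,280:345],None,fx=6,fy=6,interpolation=2)
hsv=cv2.cvtColor(big,cv2.COLOR_BGR2HSV)
old=cv2.imread("pics/side0.png")
# row profile on near grip column & dock-front, before and after
def prof(I):
    h=cv2.cvtColor(I,cv2.COLOR_BGR2HSV)
    return h
for nm,I in(("old",old),("new",im)):
    h=prof(I); print(nm,[(r,*[int(v) for v in I[r,313]]) for r in range(184,242,2)])
for th in("cartridge_a","bay_right","bay_left"):
    print(th,[(np.round(x["xy"],1),round(x["conf"],2)) for x in eyes.place_of("side",th)[:3]])
```

```text
[ 0.5027 -0.3235  0.1746] [-0.25 -0.35  0.07]
old [(184, 35, 85, 159), (186, 36, 88, 160), (188, 38, 105, 196), (190, 55, 157, 251), (192, 59, 169, 253), (194, 59, 170, 254), (196, 55, 157, 251), (198, 36, 101, 197), (200, 29, 82, 163), (202, 28, 81, 161), (204, 28, 80, 157), (206, 29, 78, 155), (208, 28, 71, 138), (210, 32, 42, 63), (212, 27, 27, 28), (214, 21, 20, 21), (216, 22, 22, 23), (218, 110, 112, 114), (220, 145, 149, 151), (222, 101, 104, 106), (224, 126, 131, 133), (226, 136, 142, 145), (228, 133, 139, 142), (230, 133, 140, 143), (232, 129, 135, 137), (234, 146, 151, 149), (236, 157, 162, 158), (238, 106, 108, 106), (240, 85, 82, 92)]
new [(184, 31, 72, 132), (186, 33, 77, 135), (188, 29, 73, 132), (190, 26, 67, 127), (192, 24, 67, 129), (194, 33, 93, 182), (196, 50, 144, 245), (198, 60, 171, 254), (200, 55, 154, 251), (202, 35, 96, 189), (204, 29, 83, 165), (206, 29, 82, 162), (208, 30, 81, 159), (210, 28, 79, 156), (212, 29, 68, 132), (214, 31, 36, 51), (216, 26, 26, 27), (218, 113, 115, 117), (220, 148, 153, 155), (222, 103, 106, 109), (224, 128, 134, 137), (226, 140, 145, 149), (228, 136, 143, 146), (230, 136, 143, 146), (232, 133, 139, 141), (234, 149, 154, 152), (236, 160, 165, 161), (238, 107, 111, 108), (240, 88, 85, 95)]
cartridge_a [(array([312.7, 221.1]), 0.83), (array([309.1, 200.5]), 0.5)]
bay_right []
bay_left [(array([310.2, 201.3]), 0.51), (array([314. , 221.3]), 0.27)]
```

The near grip now sits about 4 px (9 mm) lower than at the start, and the bay rows match the first picture, so it is latched and down. Handing in.

```bash
python3 -c "
from h import *
print(robot.close_job())"
```

```text
the job is handed in; nothing more can be done
None
```

The loose cartridge was the one in the right bay: it was pressed home and proved latched by a tug of about 13 mm at a steady 6 N that raised its bay, then lowered and released with both bays down; the left one, which looked seated in the pictures, was never tugged.

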